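# Tip a heat sink onto its fins and square it up in the assembly jig

### The arm

A 6-joint arm with a two-finger parallel gripper is mounted at the origin on the work surface. World frame = base frame: x ahead of the robot, y to its left, z up, the work surface at z = 0. Lengths are in m, angles in rad, forces in N, time in s.
With the tool pointing down it reaches from about 0.35 to 0.85 m from the base axis. Payload 8.1 kg.
Tool frame: the origin (TCP) lies at the very end of the fingers, on their centre line; the grasp point (between the pads) lies robot.hold_point_z behind it (robot.hold_point_z is the distance from the TCP to the grasp point, in m); z points along the fingers, y is the direction in which the jaws open and shut (so a half turn about z gives the same grasp; the last joint's range is limited). The gripper opens to 93 mm and grips with 3 to 60 N. Pads are 15 mm wide; open, the fingers measure 128 mm over their backs; the gripper's body (75 mm by 188 mm) begins 65 mm behind the grasp point.
Start: joints at [1.071, 0.13, 1.488, -0, 1.523, -0.085], TCP at [0.242, 0.549, 0.219] pointing down, gripper open.
Joint ranges: [-2.96, 2.96], [-0.89, 2.26], [0.02, 2.5], [-1.34, 4.48], [0, 2.73], [-2.66, 2.66]. Speed limits (rad/s): [2.39, 2.39, 2.79, 3.14, 3.14, 3.14].

### API

Orientations are given as a rotation vector (axis times angle).
In Python, from plant import robot, cams gives the robot as it stands. The module is installed in compiled form; this text tells all that it offers.
- The arm moves only by the tool step_arm, never from a script. Its argument "deltas" is a list of rows, each an object with "offset": the shift along the tool's x, y, z in cm, a list of three; "roll": the turn about the tool's z in rad. In form: [{"offset": [x, y, z], "roll": roll}, ...]. A call has 1 to 12 rows; each row shifts and turns the commanded pose from where the row before left it, along the tool's axes as they then stand; what a row does not reach is not made up. A row lasts 1/8 s, in which the tool goes at most 62.5 mm and 10.7 degrees, less where a joint would pass 70% of its speed; a pose out of reach is approached as far as the arm can. A call with a gripper value outside its range is refused whole. "fingers" is the finger opening in cm, from 0 to 9.3, set as the call begins (left out, the last holds). The fingers move at their own pace and stop on an object; "grip_force" is the grip in N (left out, the last holds). Time passes only in rows, so rows that do not move let the fingers close. It gives the time, the measured TCP pose, the force and the opening at its end, in the units of the state.
- robot.read_state(): the state, without advancing time (a new reading comes with each control period).
- cams.read_camera(name): name is "side" or "top"; returns a dict with "pixels" (480x640x3 uint8, red, green, blue), "fx", "fy", "cx", "cy" (pixels), "extrinsics" (4x4, takes a point from world to camera coordinates). Camera axes: x right, y down, z forward; pixel columns grow to the right and rows downward; lengths in m; the calibration is good to about 2 mm. A picture is of the moment at which its call begins. There is no depth.
- robot.close_job(): hands the job in, once; it reports no verdict.
Trained networks look in a picture, given as the dict that the camera call returned (one of the last four; its "shot" number tells which), for a name from the list of things; names that differ only in an ending like _2 or _b are one class to them, and where a whole thing is asked for, a point or a joint stands for the part that bears it (a point fixed in the world has none). Each returns a list of dicts, best first, with "score" (0 to 1); they miss things now and then, are a little off and sometimes report something else, mostly with a low value. They report only what shows in the picture. A call takes as long as a camera call. They do not tell look-alikes from the thing itself.
- cams.boxes_of(picture, thing): "xy" ([column, row] in pixels, amid what is visible of it).
- cams.silhouettes(picture, thing): "mask" (480x640 bool, what is visible of it) and "xy" ([column, row] in pixels, amid what is visible of it).
- cams.pinpoint(picture, thing): "xy" ([column, row] in pixels: a listed point, or the origin of a listed thing).
The state is a dict: "t": time; "q": joint angles; "dq": joint speeds; "joint_torque": joint torques, N m; "tool_pos": TCP position; "orientation": TCP orientation; "force": force on the tool from outside, world axes, zero at the start; "wrist_torque": the same for the moment, N m; "opening": finger opening in m.
Only numpy, scipy, OpenCV 4.12 (cv2) and the standard library are available. Lean on these libraries where they do the work, as an engineer would, in place of code of your own. Each camera call takes 0.05 s, during which the arm holds its last target. There are 200 camera calls.

### The job

The aluminium heat sink stands on end: push it high on its flat face so that it topples onto its fins, flat face up, without lifting it off the bench. Then slide it along the bench until its leading end bears flush and square on the face plate of the jig's stop bar, press it home firmly there for a second (about 12 newtons at the hand), and let go. The stop is only held by friction and must not be shifted, and the spool, bottle and meter are to be left alone.

Things in the scene. Friction and masses are not known exactly. Their poses are not given: they have to be found in the camera images.
- heat_sink: Loose aluminium heat sink, 150 long, 90 wide, 50 mm thick, about 0.7 kg, standing on end. One broad side is a flat plate with small dark holes, the other has eight deep fins along its length, facing the stop bar within 20 degrees. Origin: centre of the end it stands on; z along its length, x out of the fin side (flat face x = -25 mm, fin tips +25), y across. Toppled right, x points straight down.
- sink_center (a point): Centre of the heat sink, same axes as heat_sink: 75 mm above the bench while standing, 25 mm when lying on its fins. The weight lies about 8 mm from here towards the flat plate, so it must be tipped some 23 degrees (about 50 mm of push at 115 mm height) before it falls by itself. Pushed in its lower half it may only slide.
- sink_top (a point): Centre of the heat sink's upper end face, same axes. After toppling this is the leading end that must bear on the face plate; the end to push on is the opposite one, 150 mm behind it. Sliding the lying heat sink over the bench takes about 3 to 7 N. Have it nearly square before it meets the plate: at more than about 5 degrees a corner jams there.
- stop_bar: Stop bar of the jig, 300 mm long, 42 high, with a face plate (290 x 34 mm) on screws before it. Origin: middle of the bar's front, bench level; x into the bar (push direction), y along it. The plate face stands 2 to 28 mm in front of the origin, not measured: feel for it. Friction holds the bar: it slides from 20 N. Press it with over 5 N: 12 N on the tool is enough.
- solder_spool: Bystander: solder spool, 60 mm across and 60 mm high with blue flanges, standing; origin at the centre of its underside.
- bottle: Bystander: green glass bottle, 62 mm across, 230 mm high, standing; origin at the centre of its underside.
- meter: Bystander: hand-held meter lying on its back, 150 x 75 mm, 34 mm high with a 6 mm dial on top; origin at the centre of its underside, x along its length.
Not all that is in view belongs to the job. There is more than one size of the heat_sink; the job needs the smallest.

How it is judged:
By the outcome, as a careful person would: the job done as asked, in the order asked, and still so for the second after the job is handed in, with the robot touching nothing.
It also fails if it takes over 66 s, if anything falls off the work surface, if the arm or the gripper's body presses on something with over 40 N, if the wrist force passes 120 N, or if a joint passes its speed limit or range.

## Working session

There is one attempt and no reset: what is moved stays moved. The work goes in short steps, Python scripts to look and compute and a tool call to move; the robot and the scene stay as the last step left them, time stands still between calls to the robot, and variables do not carry over. Pictures are saved under pics/ and viewed, about 8 in all and at most 12, crops included, and the job is handed in when it is done.

Besides the shell and the picture viewer there is one more tool, called after ">>>" in YAML: its name, and indented under it one key for each argument. step_arm: Moves the arm, as the interface text tells. Its arguments: {"type":"object","properties":{"deltas":{"type":"array"},"fingers":{"type":"number"},"grip_force":{"type":"number"}},"required":["deltas"]}

```bash
mkdir -p pics; cat > h.py <<'E'
import numpy as np, cv2
from plant import robot, cams
def ray(p,uv):
    E=np.array(p["extrinsics"]);R=E[:3,:3];t=E[:3,3]
    d=R.T@np.array([(uv[0]-p["cx"])/p["fx"],(uv[1]-p["cy"])/p["fy"],1.]);return -R.T@t,d
def onz(p,uv,z):
    o,d=ray(p,uv);return o+d*(z-o[2])/d[2]
def proj(p,X):
    E=np.array(p["extrinsics"]);c=E[:3,:3]@np.array(X)+E[:3,3]
    return np.array([p["fx"]*c[0]/c[2]+p["cx"],p["fy"]*c[1]/c[2]+p["cy"]])
def save(p,n): cv2.imwrite("pics/"+n,p["pixels"][:,:,::-1])
E
python3 - <<'E'
from h import *
np.set_printoptions(precision=3,suppress=True)
zs=dict(heat_sink=0,sink_center=.075,sink_top=.15,stop_bar=0,solder_spool=0,bottle=0,meter=0)
s=robot.read_state();print(s['tool_pos'],s['orientation'],s['force'],robot.hold_point_z)
for n in("top","side"):
    p=cams.read_camera(n);save(p,n+"0.png");print(n,ray(p,(320,240)))
    for k,z in zs.items():
        for r in cams.pinpoint(p,k): print(k,round(r["score"],2),np.round(r["xy"]),onz(p,r["xy"],z))
E
```

```text
[0.242 0.549 0.218] [-0.647 -3.074  0.003] [-0.13   0.215 -0.511] 0.0188
top (array([ 0.26 , -0.016,  1.383]), array([ 0.202, -0.019, -0.979]))
heat_sink 0.84 [203. 260.] [0.488 0.253 0.   ]
heat_sink 0.77 [164. 390.] [0.164 0.327 0.   ]
heat_sink 0.71 [238. 203.] [0.64  0.172 0.   ]
sink_center 0.88 [231. 195.] [0.638 0.18  0.075]
sink_center 0.69 [198. 256.] [0.483 0.251 0.075]
sink_center 0.59 [155. 391.] [0.166 0.33  0.075]
sink_top 0.89 [226. 178.] [0.658 0.183 0.15 ]
sink_top 0.84 [196. 249.] [0.486 0.242 0.15 ]
sink_top 0.67 [140. 395.] [0.163 0.341 0.15 ]
stop_bar 0.73 [472. 254.] [ 0.52  -0.432  0.   ]
stop_bar 0.57 [345. 267.] [ 0.478 -0.109  0.   ]
solder_spool 0.95 [252. 153.] [0.777 0.142 0.   ]
bottle 0.94 [469. 254.] [ 0.52  -0.424  0.   ]
meter 0.87 [155. 186.] [0.678 0.391 0.   ]
side (array([ 0.104, -0.716,  0.819]), array([ 0.348,  0.666, -0.66 ]))
heat_sink 0.77 [152. 237.] [0.158 0.332 0.   ]
heat_sink 0.71 [341. 210.] [0.647 0.194 0.   ]
heat_sink 0.57 [278. 218.] [ 0.482  0.248 -0.   ]
sink_center 0.85 [342. 183.] [0.66  0.214 0.075]
sink_center 0.84 [280. 191.] [0.497 0.262 0.075]
sink_center 0.64 [144. 206.] [0.166 0.37  0.075]
sink_top 0.94 [342. 150.] [0.683 0.254 0.15 ]
sink_top 0.77 [136. 169.] [0.176 0.426 0.15 ]
sink_top 0.74 [275. 171.] [0.482 0.248 0.15 ]
stop_bar 0.57 [347. 307.] [ 0.484 -0.117  0.   ]
solder_spool 0.93 [394. 201.] [0.801 0.156 0.   ]
bottle 0.57 [447. 413.] [ 0.515 -0.426 -0.   ]
meter 0.85 [318. 171.] [0.683 0.401 0.   ]
```

View pics/top0.png

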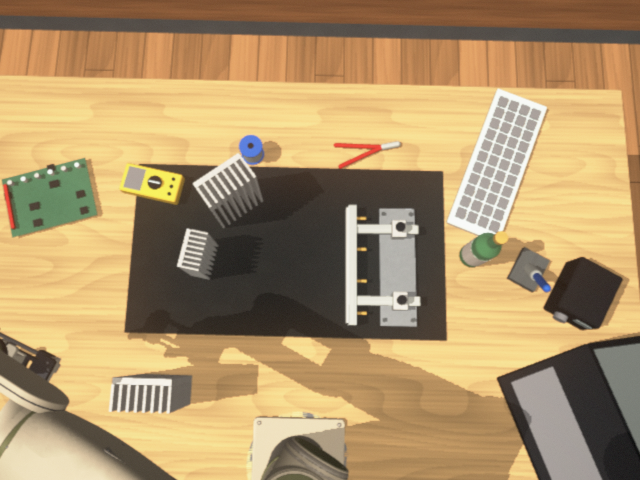

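View pics/side0.png

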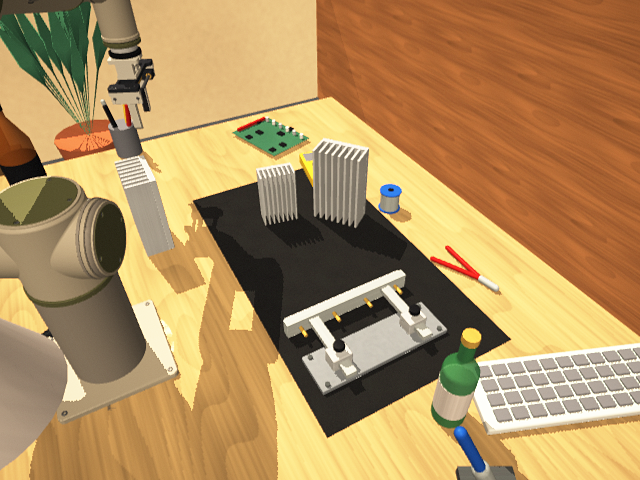

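Candidates in the top picture, by base pixel: A (203,260) on the mat, B (238,203) behind it, and C (164,390) at lower left. A's two views agree at a height of 150 mm. B's and C's don't, so those two are taller. I choose A and check it in a crop.

```bash
python3 - <<'E'
from h import *
np.set_printoptions(precision=3,suppress=True)
P={n:cams.read_camera(n) for n in("top","side")}
a=cv2.resize(P["top"]["pixels"][215:295,165:265],None,fx=4,fy=4,interpolation=cv2.INTER_CUBIC)
b=cv2.resize(P["top"]["pixels"][200:332,335:432],None,fx=4,fy=4,interpolation=cv2.INTER_CUBIC)
im=np.zeros((540,800,3),np.uint8);im[:320,:400]=a;im[:528,408:796]=b
cv2.imwrite("pics/crop1.png",im[:,:,::-1])
for n in P:
    for k in("heat_sink","stop_bar"):
        for r in cams.silhouettes(P[n],k):
            m=r["mask"].astype(np.uint8); c=max(cv2.findContours(m,0,1)[0],key=cv2.contourArea)
            ap=cv2.approxPolyDP(c,3,True)[:,0]
            print(n,k,round(r["score"],2),m.sum(),r["xy"]);
            for q in ap: print("   ",q,onz(P[n],q,0)[:2],onz(P[n],q,.042)[:2],onz(P[n],q,.15)[:2])
E
```

```text
top heat_sink 0.9 2861 [150.5, 393.4]
    [113 380] [0.184 0.454] [0.187 0.44 ] [0.193 0.403]
    [111 411] [0.112 0.452] [0.116 0.438] [0.128 0.401]
    [171 412] [0.113 0.307] [0.117 0.297] [0.129 0.272]
    [190 401] [0.14  0.263] [0.143 0.254] [0.153 0.233]
    [190 376] [0.199 0.267] [0.201 0.258] [0.205 0.236]
    [141 374] [0.2   0.387] [0.202 0.375] [0.207 0.343]
top heat_sink 0.76 1383 [195.0, 253.1]
    [188 229] [0.566 0.296] [0.557 0.287] [0.533 0.262]
    [178 266] [0.469 0.315] [0.463 0.305] [0.447 0.279]
    [209 279] [0.438 0.235] [0.433 0.227] [0.419 0.207]
    [206 275] [0.448 0.243] [0.443 0.235] [0.428 0.215]
    [210 274] [0.451 0.233] [0.445 0.225] [0.43  0.206]
    [209 265] [0.474 0.237] [0.467 0.229] [0.451 0.209]
    [217 244] [0.529 0.22 ] [0.521 0.212] [0.5   0.194]
    [208 234] [0.554 0.244] [0.545 0.236] [0.522 0.216]
top heat_sink 0.61 2736 [230.6, 186.8]
    [239 153] [0.775 0.175] [0.759 0.17 ] [0.719 0.155]
    [193 183] [0.689 0.292] [0.676 0.282] [0.643 0.258]
    [223 227] [0.574 0.207] [0.564 0.2  ] [0.54  0.183]
    [215 212] [0.613 0.23 ] [0.6
[... 4291 characters left out ...]
0.164] [ 0.361 -0.241]
    [333 318] [ 0.44 -0.13] [ 0.423 -0.16 ] [ 0.379 -0.238]
    [338 320] [ 0.447 -0.14 ] [ 0.43 -0.17] [ 0.384 -0.246]
    [342 313] [ 0.465 -0.128] [ 0.446 -0.158] [ 0.399 -0.235]
    [362 305] [ 0.515 -0.129] [ 0.494 -0.159] [ 0.44  -0.237]
    [370 307] [ 0.528 -0.143] [ 0.506 -0.172] [ 0.45  -0.248]
    [379 297] [ 0.562 -0.128] [ 0.539 -0.158] [ 0.478 -0.235]
    [385 298] [ 0.572 -0.137] [ 0.548 -0.166] [ 0.487 -0.243]
    [397 312] [ 0.572 -0.184] [ 0.548 -0.211] [ 0.487 -0.281]
    [407 311] [ 0.593 -0.192] [ 0.568 -0.219] [ 0.504 -0.288]
    [408 305] [ 0.606 -0.179] [ 0.58  -0.207] [ 0.514 -0.277]
    [399 296] [ 0.604 -0.147] [ 0.578 -0.176] [ 0.512 -0.251]
```

View pics/crop1.png

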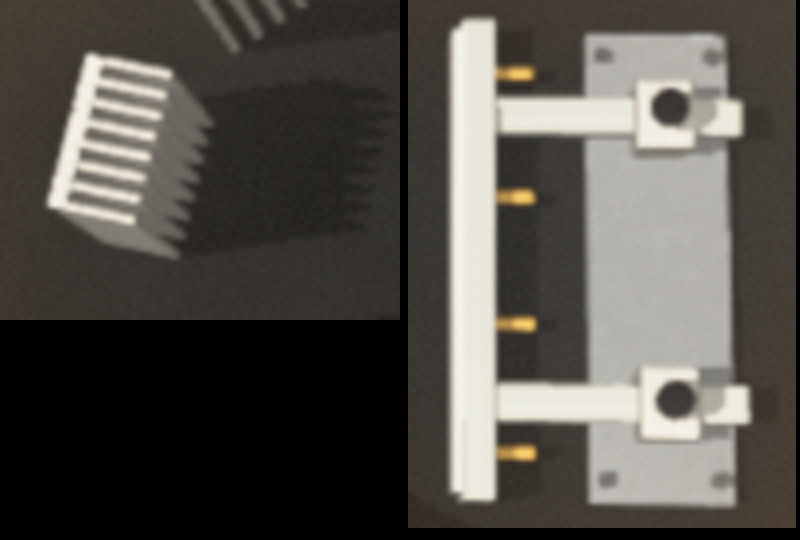

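The crop shows A's top face with its plate corners at (187,228) and (178,267). That is 90 mm × 49 mm at z = 0.15, so A is the small sink. Its rear face is yawed about 10°, its fins face the stop (-y), and its top centre is about (0.485, 0.248). The plate strip is at column ~346, so y is about -0.10, with the bar almost parallel to world x.

I'll approach behind the flat face with the fingers closed.

>>> step_arm:
  deltas:
    - {"offset": [0,0,0],"roll": -0.12}
    - {"offset": [0,0,0],"roll": -0.12}
    - {"offset": [-4.2,-2.1,0],"roll": 0}
    - {"offset": [-4.2,-2.1,0],"roll": 0}
    - {"offset": [-4.2,-2.1,1.5],"roll": 0}
    - {"offset": [-4.2,-2.1,2],"roll": 0}
    - {"offset": [-4.2,-2.1,2],"roll": 0}
    - {"offset": [-4.2,-2.1,2],"roll": 0}
    - {"offset": [-4,-2.4,1.8],"roll": 0}
    - {"offset": [0,0,0],"roll": 0}
  fingers: 0
  grip_force: 20

```text
t: 2.35
tool_pos: [0.5043, 0.3476, 0.1235]
orientation: [-0.28, -3.127, 0.004]
force: [0.0, 0.2, -0.2]
opening: 0.0011
```

>>> step_arm:
  deltas:
    - {"offset": [0,-2.5,0],"roll": 0}
    - {"offset": [0,-2.5,0],"roll": 0}
    - {"offset": [0,-0.6,0],"roll": 0}
    - {"offset": [0,-0.6,0],"roll": 0}
    - {"offset": [0,-0.6,0],"roll": 0}
    - {"offset": [0,-0.6,0],"roll": 0}

```text
t: 3.1
tool_pos: [0.4905, 0.2782, 0.126]
orientation: [0.273, 3.129, 0.001]
force: [-0.0, 2.1, 2.7]
opening: 0.0005
```

>>> step_arm:
  deltas:
    - {"offset": [0,-0.6,0],"roll": 0}
    - {"offset": [0,-0.6,0],"roll": 0}
    - {"offset": [0,-0.6,0],"roll": 0}

```text
t: 3.48
tool_pos: [0.4871, 0.2595, 0.1255]
orientation: [-0.274, -3.129, 0.0]
force: [0.1, 0.5, 1.2]
opening: 0.0003
```

```bash
python3 - <<'E'
from h import *
p=cams.read_camera("side");cv2.imwrite("pics/s2.png",cv2.resize(p["pixels"][110:290,200:440],None,fx=3,fy=3)[:,:,::-1])
print(robot.read_state()["force"])
E
```

```text
[0.04398703 0.04723159 0.1534529 ]
```

View pics/s2.png

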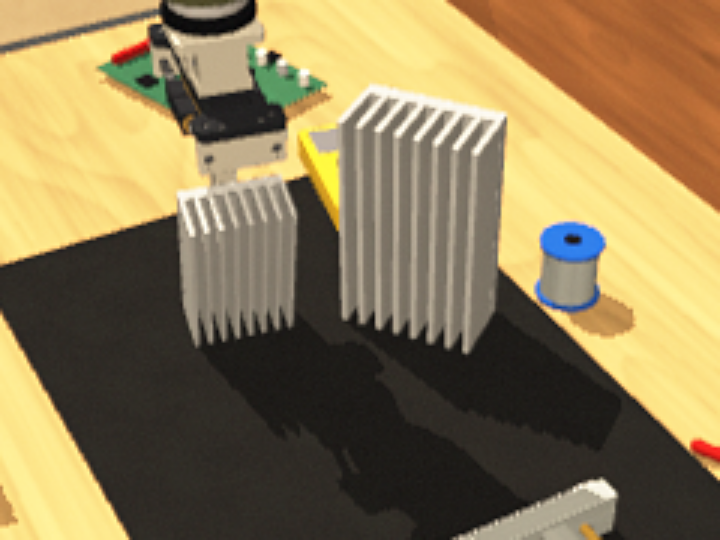

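The side crop shows the sink (crop 240,265) tilting over its fin edge, with the finger behind its top. I'll carry on slowly.

>>> step_arm:
  deltas:
    - {"offset": [0,-0.6,0],"roll": 0}
    - {"offset": [0,-0.6,0],"roll": 0}
    - {"offset": [0,-0.6,0],"roll": 0}
    - {"offset": [0,-0.6,0],"roll": 0}
    - {"offset": [0,-0.6,0],"roll": 0}
    - {"offset": [0,-0.4,0],"roll": 0}
    - {"offset": [0,0,0],"roll": 0}
    - {"offset": [0,0,0],"roll": 0}

```text
t: 4.53
tool_pos: [0.4814, 0.2267, 0.1257]
orientation: [0.274, 3.129, 0.0]
force: [0.8, -0.4, -0.1]
opening: 0.0006
```

```bash
cat > look.py <<'E'
from h import *
import sys
np.set_printoptions(precision=3,suppress=True)
S={n:cams.read_camera(n) for n in("top","side")}
a=S["top"]["pixels"][190:340,160:380];b=S["side"]["pixels"][130:350,220:440]
im=np.vstack([cv2.resize(a,(440,300)),]);im=np.hstack([cv2.resize(a,(440,300)),cv2.resize(b,(330,330))[:300]])
cv2.imwrite("pics/"+sys.argv[1],im[:,:,::-1])
for n,p in S.items():
    for k,z in dict(sink_center=.025,sink_top=.025,heat_sink=.025,stop_bar=0).items():
        for r in cams.pinpoint(p,k): print(n,k,round(r["score"],2),np.round(r["xy"]),onz(p,r["xy"],z)[:2])
    for r in cams.silhouettes(p,"heat_sink"):
        m=r["mask"].astype(np.uint8); c=max(cv2.findContours(m,0,1)[0],key=cv2.contourArea)
        w=onz(p,r["xy"],.05)
        if .4<w[0]<.56 and w[1]<.3:
            print(n,"mask",w[:2],[list(np.round(onz(p,q,.05)[:2],3)) for q in cv2.approxPolyDP(c,3,True)[:,0]])
print(robot.read_state()["force"])
E
python3 look.py l1.png
```

```text
top sink_center 0.97 [231. 194.] [0.655 0.188]
top sink_center 0.82 [244. 268.] [0.464 0.145]
top sink_center 0.63 [275. 272.] [0.458 0.068]
top sink_top 0.95 [272. 273.] [0.454 0.074]
top sink_top 0.85 [140. 394.] [0.156 0.379]
top sink_top 0.64 [225. 179.] [0.695 0.206]
top heat_sink 0.94 [235. 204.] [0.628 0.175]
top heat_sink 0.92 [167. 387.] [0.173 0.315]
top heat_sink 0.74 [213. 260.] [0.484 0.223]
top stop_bar 0.76 [346. 268.] [ 0.475 -0.112]
top mask [0.457 0.127] [[np.float64(0.513), np.float64(0.149)], [np.float64(0.463), np.float64(0.161)], [np.float64(0.457), np.float64(0.19)], [np.float64(0.426), np.float64(0.179)], [np.float64(0.409), np.float64(0.083)], [np.float64(0.495), np.float64(0.07)]]
side sink_center 0.88 [144. 204.] [0.171 0.45 ]
side sink_center 0.87 [287. 231.] [0.467 0.157]
side sink_center 0.58 [342. 179.] [0.707 0.294]
side sink_top 0.9 [295. 251.] [0.452 0.079]
side sink_top 0.73 [135. 170.] [0.187 0.638]
side sink_top 0.67 [341. 152.] [0.782 0.425]
side heat_sink 0.67 [282. 214.] [0.483 0.227]
side heat_sink 0.56 [154. 238.] [0.16  0.297]
side heat_sink 0.25 [316. 170.] [0.664 0.376]
side stop_bar 0.84 [343. 307.] [ 0.474 -0.114]
side mask [0.457 0.127] [[np.float64(0.519), np.float64(0.216)], [np.float64(0.432), np.float64(0.22)], [np.float64(0.394), np.float64(0.048)], [np.float64(0.403), np.float64(0.059)], [np.float64(0.426), np.float64(0.035)], [np.float64(0.447), np.float64(0.046)], [np.float64(0.474), np.float64(0.027)], [np.float64(0.495), np.float64(0.073)]]
[-0.373  0.304 -0.419]
```

View pics/l1.png

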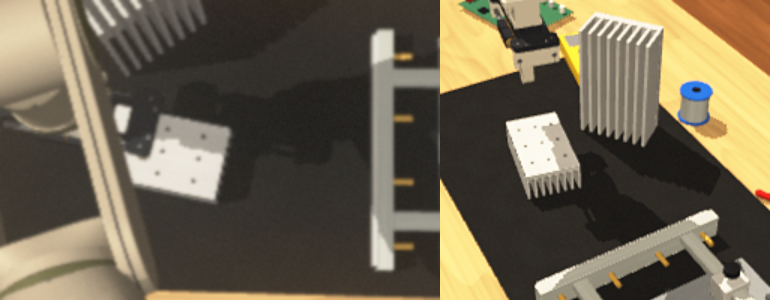

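The sink toppled cleanly. It lies flat face up, with its trailing end at (0.484, 0.224), its leading end at (0.453, 0.077) and about 11° of yaw. I'll retreat and turn the jaws parallel to the bar.

>>> step_arm:
  deltas:
    - {"offset": [0,3.2,0],"roll": 0}
    - {"offset": [0,3.2,0],"roll": 0}
    - {"offset": [0,0,0],"roll": 0.174}
    - {"offset": [0,0,0],"roll": 0.174}
    - {"offset": [0,0,0],"roll": 0.174}
    - {"offset": [0,0,0],"roll": 0.174}
    - {"offset": [0,0,0],"roll": 0.174}
    - {"offset": [0,0,0],"roll": 0.174}
    - {"offset": [0,0,0],"roll": 0.174}
    - {"offset": [0,0,0],"roll": 0.174}
    - {"offset": [0,0,0],"roll": 0}
  fingers: 4

```text
t: 6.5
tool_pos: [0.4924, 0.2896, 0.1256]
orientation: [-2.216, -2.227, 0.0]
force: [0.1, 0.9, -0.1]
opening: 0.0397
```

>>> step_arm:
  deltas:
    - {"offset": [0.5,-1.6,0],"roll": 0}
    - {"offset": [0,-1.6,2],"roll": 0}
    - {"offset": [0,0,3],"roll": 0}
    - {"offset": [0,0,3],"roll": 0}
    - {"offset": [0,0,2.5],"roll": 0}
    - {"offset": [0,0,0],"roll": 0}

```text
t: 7.25
tool_pos: [0.4576, 0.2937, 0.0184]
orientation: [-2.213, -2.228, 0.007]
force: [-0.1, 0.1, -0.8]
opening: 0.0399
```

>>> step_arm:
  deltas:
    - {"offset": [-2.2,0,0],"roll": 0}
    - {"offset": [-2.2,0,0],"roll": 0}
    - {"offset": [-0.9,0,0],"roll": 0}
    - {"offset": [-0.9,0,0],"roll": 0}
    - {"offset": [-0.9,0,0],"roll": 0}
    - {"offset": [-0.9,0,0],"roll": 0}
    - {"offset": [-0.9,0,0],"roll": 0}
    - {"offset": [-0.9,0,0],"roll": 0}
    - {"offset": [-0.9,0,0],"roll": 0}
    - {"offset": [-0.9,0,0],"roll": 0}
    - {"offset": [-0.9,0,0],"roll": 0}

```text
t: 8.62
tool_pos: [0.4619, 0.1703, 0.022]
orientation: [2.216, 2.226, 0.005]
force: [-0.8, 4.8, 1.4]
opening: 0.0402
```

```bash
python3 look.py l2.png
```

```text
top sink_center 0.63 [271. 262.] [0.482 0.077]
top sink_center 0.59 [153. 389.] [0.168 0.349]
top sink_center 0.57 [231. 192.] [0.66  0.187]
top sink_top 0.86 [141. 398.] [0.146 0.375]
top sink_top 0.8 [223. 177.] [0.7   0.209]
top sink_top 0.61 [301. 263.] [0.481 0.002]
top sink_top 0.55 [237. 262.] [0.479 0.162]
top heat_sink 0.91 [236. 204.] [0.629 0.173]
top heat_sink 0.66 [165. 389.] [0.169 0.319]
top heat_sink 0.58 [239. 260.] [0.485 0.158]
top stop_bar 0.93 [345. 267.] [ 0.479 -0.109]
top mask [0.481 0.066] [[np.float64(0.524), np.float64(0.132)], [np.float64(0.435), np.float64(0.114)], [np.float64(0.437), np.float64(0.009)], [np.float64(0.527), np.float64(0.012)]]
side sink_center 0.73 [339. 182.] [0.693 0.283]
side sink_center 0.72 [147. 206.] [0.178 0.438]
side sink_center 0.67 [309. 245.] [0.491 0.082]
side sink_top 0.85 [321. 263.] [0.488 0.011]
side sink_top 0.85 [341. 149.] [0.792 0.443]
side sink_top 0.84 [136. 171.] [0.189 0.627]
side sink_top 0.26 [306. 246.] [0.483 0.08 ]
side heat_sink 0.9 [293. 230.] [0.483 0.155]
side heat_sink 0.86 [340. 213.] [0.621 0.156]
side heat_sink 0.72 [151. 238.] [0.155 0.295]
side stop_bar 0.72 [344. 307.] [ 0.477 -0.116]
side mask [0.472 0.064] [[np.float64(0.524), np.float64(0.155)], [np.float64(0.437), np.float64(0.157)], [np.float64(0.415), np.float64(0.096)], [np.float64(0.416), np.float64(-0.031)], [np.float64(0.502), np.float64(-0.03)], [np.float64(0.525), np.float64(0.011)]]
[-0.752 -0.329  0.028]
```

View pics/l2.png

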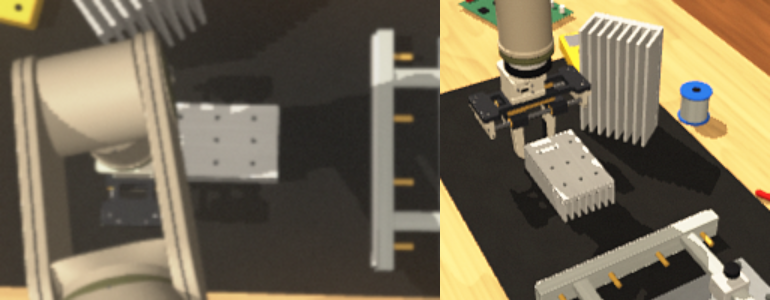

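The sink is now lying square to the bar (leading edge at crop column ~277, plate at ~372), centred at x ≈ 0.481. I'll push on 3 cm, re-centre the fingers once clear of the big sink, and continue.

>>> step_arm:
  deltas:
    - {"offset": [-0.9,0,0],"roll": 0}
    - {"offset": [-0.9,0,0],"roll": 0}
    - {"offset": [-0.9,0,0],"roll": 0}
    - {"offset": [-0.5,0,0],"roll": 0}
    - {"offset": [0.8,0,0],"roll": 0}
    - {"offset": [0,1.0,0],"roll": 0}
    - {"offset": [0,1.0,0.3],"roll": 0}
    - {"offset": [-0.8,0,0],"roll": 0}
    - {"offset": [-0.8,0,0],"roll": 0}
    - {"offset": [-0.8,0,0],"roll": 0}
    - {"offset": [-0.8,0,0],"roll": 0}
    - {"offset": [-0.8,0,0],"roll": 0}

```text
t: 10.72
tool_pos: [0.4808, 0.1049, 0.0174]
orientation: [-2.217, -2.225, 0.001]
force: [0.8, 2.6, -3.3]
opening: 0.0401
```

```bash
python3 look.py l3.png | grep -v "sink_c\|heat_sink"
```

```text
top sink_top 0.75 [141. 396.] [0.15  0.376]
top sink_top 0.59 [328. 264.] [ 0.482 -0.065]
top sink_top 0.59 [225. 178.] [0.696 0.204]
top stop_bar 0.65 [347. 265.] [ 0.483 -0.113]
side sink_top 0.92 [133. 170.] [0.18  0.638]
side sink_top 0.81 [332. 282.] [ 0.481 -0.055]
side sink_top 0.57 [340. 151.] [0.782 0.436]
side stop_bar 0.84 [342. 308.] [ 0.471 -0.114]
side mask [0.464 0.002] [[np.float64(0.523), np.float64(0.088)], [np.float64(0.431), np.float64(0.084)], [np.float64(0.414), np.float64(0.037)], [np.float64(0.416), np.float64(-0.089)], [np.float64(0.502), np.float64(-0.092)], [np.float64(0.525), np.float64(-0.054)]]
[-0.575 -0.173 -0.447]
```

View pics/l3.png

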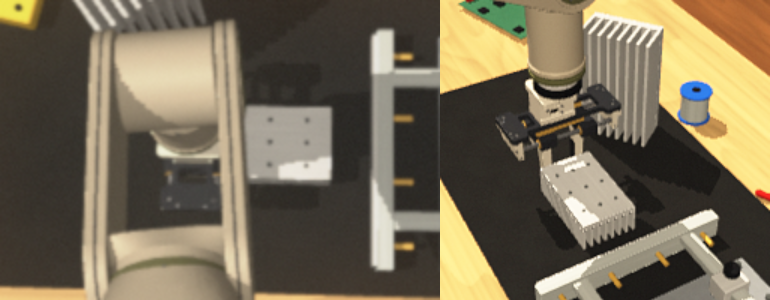

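The sink is square, with its leading edge at y ≈ -0.053, so 27 to 55 mm remain. From here I'll creep and feel for the plate.

>>> step_arm:
  deltas:
    - {"offset": [-0.5,0,0],"roll": 0}
    - {"offset": [-0.5,0,0],"roll": 0}
    - {"offset": [-0.5,0,0],"roll": 0}
    - {"offset": [-0.5,0,0],"roll": 0}
    - {"offset": [-0.3,0,0],"roll": 0}
    - {"offset": [-0.2,0,0],"roll": 0}
    - {"offset": [-0.2,0,0],"roll": 0}
    - {"offset": [-0.2,0,0],"roll": 0}
    - {"offset": [-0.2,0,0],"roll": 0}

```text
t: 12.45
tool_pos: [0.4814, 0.0745, 0.0177]
orientation: [-2.217, -2.226, -0.0]
force: [0.1, 4.6, 0.5]
opening: 0.0399
```

>>> step_arm:
  deltas:
    - {"offset": [-0.2,0,0],"roll": 0}
    - {"offset": [-0.2,0,0],"roll": 0}
    - {"offset": [-0.2,0,0],"roll": 0}
    - {"offset": [-0.2,0,0],"roll": 0}

```text
t: 12.95
tool_pos: [0.4814, 0.0665, 0.0177]
orientation: [-2.217, -2.226, -0.0]
force: [0.7, 5.8, 0.1]
opening: 0.04
```

>>> step_arm:
  deltas:
    - {"offset": [-0.2,0,0],"roll": 0}
    - {"offset": [-0.2,0,0],"roll": 0}

```text
t: 13.2
tool_pos: [0.4814, 0.0625, 0.0177]
orientation: [-2.217, -2.226, -0.0]
force: [-0.2, 6.0, -0.3]
opening: 0.0399
```

>>> step_arm:
  deltas:
    - {"offset": [-0.15,0,0],"roll": 0}
    - {"offset": [-0.15,0,0],"roll": 0}

```text
t: 13.45
tool_pos: [0.4814, 0.0595, 0.0177]
orientation: [-2.217, -2.226, -0.0]
force: [-0.6, 4.9, 0.5]
opening: 0.0398
```

>>> step_arm:
  deltas:
    - {"offset": [-0.15,0,0],"roll": 0}
    - {"offset": [-0.15,0,0],"roll": 0}

```text
t: 13.7
tool_pos: [0.4814, 0.0566, 0.0177]
orientation: [-2.217, -2.226, -0.0]
force: [-0.2, 5.4, -0.0]
opening: 0.0399
```

>>> step_arm:
  deltas:
    - {"offset": [-0.1,0,0],"roll": 0}
    - {"offset": [-0.1,0,0],"roll": 0}

```text
t: 13.95
tool_pos: [0.4814, 0.0546, 0.0177]
orientation: [-2.217, -2.226, -0.0]
force: [0.2, 5.9, 0.8]
opening: 0.0398
```

>>> step_arm:
  deltas:
    - {"offset": [-0.1,0,0],"roll": 0}

```text
t: 14.08
tool_pos: [0.4814, 0.0538, 0.0177]
orientation: [-2.217, -2.226, -0.001]
force: [-0.1, 9.3, 1.1]
opening: 0.0401
```

>>> step_arm:
  deltas:
    - {"offset": [-0.1,0,0],"roll": 0}

```text
t: 14.2
tool_pos: [0.4813, 0.0537, 0.0177]
orientation: [-2.216, -2.225, -0.002]
force: [-0.2, 15.3, 1.4]
opening: 0.0399
```

I've met the plate, at 15 N. I'll ease to about 12 N and hold for over a second.

>>> step_arm:
  deltas:
    - {"offset": [0.04,0,0],"roll": 0}
    - {"offset": [0,0,0],"roll": 0}

```text
t: 14.45
tool_pos: [0.4813, 0.0537, 0.0177]
orientation: [-2.216, -2.225, -0.001]
force: [-0.1, 8.6, 1.5]
opening: 0.0397
```

>>> step_arm:
  deltas:
    - {"offset": [-0.025,0,0],"roll": 0}
    - {"offset": [0,0,0],"roll": 0}

```text
t: 14.7
tool_pos: [0.4813, 0.0537, 0.0177]
orientation: [-2.216, -2.225, -0.002]
force: [-0.8, 9.7, 1.4]
opening: 0.04
```

>>> step_arm:
  deltas:
    - {"offset": [-0.03,0,0],"roll": 0}
    - {"offset": [0,0,0],"roll": 0}

```text
t: 14.95
tool_pos: [0.4813, 0.0537, 0.0177]
orientation: [-2.215, -2.225, -0.002]
force: [-0.4, 12.0, 0.7]
opening: 0.0404
```

>>> step_arm:
  deltas:
    - {"offset": [-0.01,0,0],"roll": 0}
    - {"offset": [0,0,0],"roll": 0}
    - {"offset": [0,0,0],"roll": 0}
    - {"offset": [0,0,0],"roll": 0}
    - {"offset": [0,0,0],"roll": 0}
    - {"offset": [0,0,0],"roll": 0}
    - {"offset": [0,0,0],"roll": 0}
    - {"offset": [0,0,0],"roll": 0}
    - {"offset": [0,0,0],"roll": 0}
    - {"offset": [0,0,0],"roll": 0}
    - {"offset": [0,0,0],"roll": 0}
    - {"offset": [0,0,0],"roll": 0}

```text
t: 16.45
tool_pos: [0.4813, 0.0537, 0.0177]
orientation: [-2.216, -2.225, -0.002]
force: [-0.8, 12.4, 1.3]
opening: 0.0399
```

Held 12 N for 1.5 s without creeping. Now I retreat straight back, lift, and look.

>>> step_arm:
  deltas:
    - {"offset": [0.5,0,0],"roll": 0}
    - {"offset": [2.5,0,0],"roll": 0}
    - {"offset": [3,0,0],"roll": 0}
    - {"offset": [0,0,-4],"roll": 0}
    - {"offset": [0,0,-4],"roll": 0}
    - {"offset": [0,-3,-4],"roll": 0}
    - {"offset": [0,-3,-2],"roll": 0}
    - {"offset": [4,-3,0],"roll": 0}
    - {"offset": [0,0,0],"roll": 0}

```text
t: 17.58
tool_pos: [0.39, 0.1529, 0.158]
orientation: [2.214, 2.228, 0.001]
force: [-0.6, -0.0, 0.6]
opening: 0.0399
```

```bash
python3 look.py l4.png | grep -v "sink_c\|heat_sink"; python3 - <<'E'
from h import *
p=cams.read_camera("top");cv2.imwrite("pics/f.png",cv2.resize(p["pixels"][195:335,250:400],None,fx=4,fy=4,interpolation=cv2.INTER_CUBIC)[:,:,::-1])
a=cv2.imread("pics/top0.png")[:,:,::-1].astype(int)
r=lambda im:[int(np.argmax(im[y,335:365].sum(1)>450))+335 for y in (215,225,310,318)]
print(r(a),r(p["pixels"].astype(int)))
E
```

```text
top sink_top 0.93 [143. 395.] [0.153 0.372]
top sink_top 0.9 [225. 178.] [0.698 0.205]
top sink_top 0.59 [344. 262.] [ 0.487 -0.103]
top mask [ 0.477 -0.03 ] [[np.float64(0.523), np.float64(0.041)], [np.float64(0.432), np.float64(0.036)], [np.float64(0.435), np.float64(-0.105)], [np.float64(0.527), np.float64(-0.104)]]
side sink_top 0.97 [134. 169.] [0.186 0.642]
side sink_top 0.92 [339. 151.] [0.78  0.435]
side sink_top 0.67 [344. 295.] [ 0.484 -0.103]
side stop_bar 0.61 [346. 306.] [ 0.484 -0.115]
side mask [ 0.466 -0.044] [[np.float64(0.523), np.float64(0.037)], [np.float64(0.435), np.float64(0.037)], [np.float64(0.415), np.float64(-0.019)], [np.float64(0.419), np.float64(-0.116)], [np.float64(0.522), np.float64(-0.11)]]
[-0.047 -0.743  0.836]
[346, 346, 346, 346] [346, 346, 346, 346]
```

View pics/f.png

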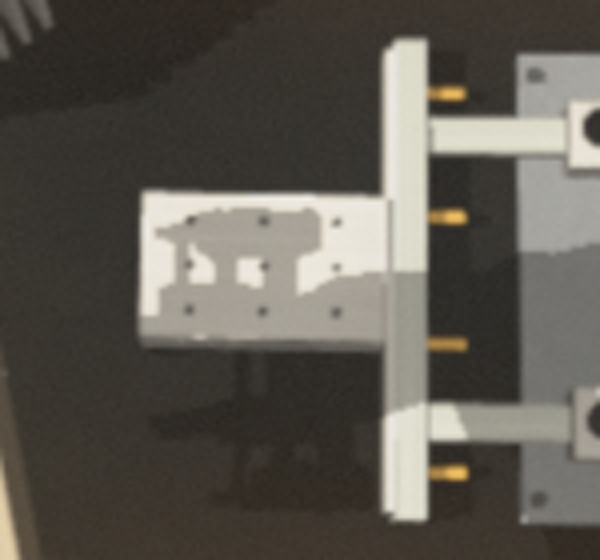

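View pics/l4.png

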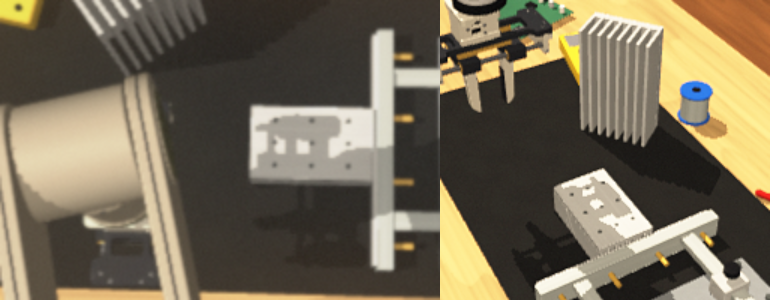

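The crop shows the leading end meeting the plate along its whole width (crop column ~386) with no wedge gap. The bar's edge is still at column 346 in all four rows checked, and the hand is clear.

```bash
python3 -c "
from plant import robot
print(robot.close_job())"
```

```text
the job is handed in; nothing more can be done
None
```

The job is done and handed in at about 18 s of the 66 s allowed. I toppled the smallest heat sink onto its fins with a push at about 125 mm height. I then slid it square along the bench to the stop plate and pressed at about 12 N for 1.5 s. Finally I backed the hand straight off.

**Last checks:**
- **Seating:** the leading end sits along the face plate with no visible gap, square to within about 1° (the limit of the picture).
- **Stop bar:** its front edge is at the same pixel column (346) before and after, at all four rows checked. The hand did not creep during the press. While feeling for contact the force briefly read 15.3 N at the hand, which is below the 20 N at which the bar slides.
- **Bystanders:** the tool path kept clear of the spool, bottle and meter. The last view still shows the spool in place, but the bottle and most of the meter were outside it, so I did not re-measure those two.

The networks' position for the leading end agreed between the two cameras to about 3 mm, and no check failed.

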